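Feel for the concealed drawer catch and press it

TASK

The low wooden box on the worktop has a drawer without a handle, held shut by a concealed catch: a flush metal key set somewhere along the metal strip in the box's top. Feel along the strip with your fingertips, pressing gently, until you find the place that gives; press the key in so that the drawer springs out by itself, then let the key come back up and take your hand away. Pick nothing up, and leave the shot glass, the mug and the jar where they stand.

Things in the scene. Friction and masses are not known exactly. Their poses are not given: they have to be found in the camera images.
- box: low light-wood box, 240 (x) x 360 (y) x 85 mm high, fixed, flat horizontal top. Origin: centre of its underside, at worktop height; its x points to its back (drawer front on its -x side), z up. A metal strip is let into the top. The key is a plate of the same metal within the strip, 52 (x) x 48 mm (y) in a 54 x 51 mm opening, its face 1.5 mm below the strip's, with a fine gap round it.
- strip_mid (a point): middle of the visible metal strip, on its surface, 83.5 mm above the worktop and 60 mm in front (-x) of the box's centre; axes as the box's. The strip shows 54 mm wide (x), 154 mm long (y), 1.5 mm below the wood; all of it but the key is rigid. The key is centred across the strip's width; along y its centre lies anywhere within 50 mm either side of strip_mid, differently each time.
- key (a joint): how far the key is pressed in, m: 0 at rest, 0.006 fully in (its face then 7.5 mm below the strip's). Sprung: it starts to give at 2 to 3 N and needs 4 to 5.5 N to go fully in. It frees the drawer at 0.003 to 0.004; fully in is sure. The fingertips must fit wholly inside the key's opening to press it.
- drawer (a joint): how far the drawer has slid out of the box's front, m: 0 shut, 0.060 fully out. Once released, a spring drives it fully out in about half a second and keeps it there; it cannot be opened without the key.
- shot_glass: small clear shot glass, 49 mm wide, 61 mm high, standing loose on the back part of the box's top (box x about +75 mm, at least 110 mm behind the strip's middle line). Origin: centre of its underside. Leave it alone.
- mug_black: black mug, 81 x 116 mm with its handle, 94 mm high, loose on the worktop to the right of the box. Origin: centre of its underside. Leave it alone.
- jar_red: glass jar with a grey lid, 64 mm wide, 115 mm high, loose on the worktop to the left of the box. Origin: centre of its underside. Leave it alone.

How it is judged:
By the outcome, as a careful person would: the job done as asked, in the order asked, and still so for the second after the job is handed in, with the robot touching nothing.
It also fails if it takes over 56 s, if anything falls off the work surface, if the arm or the gripper's body presses on something with over 40 N, if the wrist force passes 120 N, or if a joint passes its speed limit or range.

ROBOT

A 6-joint arm with a two-finger parallel gripper is mounted at the origin on a cart in front of the work surface, level with it; the furniture and walls round the work are solid. World frame = base frame: x ahead of the robot, y to its left, z up, the work surface at z = 0. Lengths are in m, angles in rad, forces in N, time in s.
With the tool pointing down it reaches from about 0.2 to 0.875 m from the base axis. Payload 3.4 kg.
Tool frame: the origin (TCP) lies between the finger pads; the fingertips stand 25 mm ahead of it and the grasp point (between the pads) lies 6 mm ahead of it (r.nose_length is the z of the fingertips in the tool frame, in m); z points along the fingers, y is the line along which they close (so a half turn about z gives the same grasp; the last joint's range is limited). The gripper opens to 94 mm and grips with 3 to 60 N. Pads are 16 mm wide; open, the fingers measure 119 mm over their backs; the gripper's body (75 mm by 177 mm) begins 78 mm behind the grasp point.
Start: joints at [-1.259, 0.276, 1.505, -0, 1.361, -0.121], TCP at [0.241, -0.522, 0.23] pointing down, gripper open.
Joint ranges: [-2.89, 2.89], [-0.75, 2.08], [0.22, 2.7], [-1.18, 4.32], [0.11, 2.71], [-2.7, 2.7]. Speed limits (rad/s): [2.57, 2.57, 3.14, 3.14, 3.14, 3.14].

INTERFACE

Orientations are given as a unit quaternion [w, x, y, z].
In Python, from plant import r, gripper_to, inverse_kinematics, vision, models, telemetry gives the robot as it stands. Calls block until the motion is done:
- r.move_to(position, orientation): joint-space move of the TCP to a pose.
- r.move_l(position, rot=None, vel=0.15, guard=None): straight line of the TCP; rot=None keeps the orientation; vel is the mean speed in m/s. With guard (N) it stops when the force on the tool has changed by that much, and returns True; else False.
- r.movej(angles): joint-space move.
- gripper_to(opening, f_grip=None): finger opening in m; f_grip is the grip in N (None keeps the last); returns when the fingers have stopped.
- r.hold(seconds).
- inverse_kinematics(position, orientation): joint angles nearest the present ones, or None.
- vision.snapshot(name): name is "side" or "top"; returns the picture (420x560x3 uint8, red, green, blue); there is no depth.
- vision.get_calibration(name): a dict with "fx", "fy", "cx", "cy" (pixels), "position" and "orientation" of the camera in the world. Camera axes: x right, y down, z forward; pixel columns grow to the right and rows downward; lengths in m; the calibration is good to about 2 mm. A picture is of the moment at which its call begins. get_calibration takes no time and is no camera call.
A pose or a line that the arm cannot do raises r.PlanningError and nothing moves.
- r.sign_off(): hands the job in; it is judged then, once.
Trained networks look in the newest picture that a camera, given by its name, has taken for a name from the list of things; names that differ only in an ending like _2 or _b are one class to them, and where a whole thing is asked for, a point or a joint stands for the part that bears it (a point fixed in the world has none). Each returns a list of dicts, best first, with "score" (0 to 1); they miss things now and then, are a little off and sometimes report something else, mostly with a low value. They report only what shows in the picture. A call takes as long as a camera call.
- models.boxes_of(thing, camera): "at" ([x, y, z] in m, in world coordinates, good to about 4 mm: the middle of the surface that is visible of it).
- models.regions_of(thing, camera): "pixels" (420x560 bool, what is visible of it).
- models.mark_of(thing, camera): "at" ([x, y, z] in m, in world coordinates, good to about 4 mm: a listed point, or the origin of a listed thing).
Readings, each from a call of its own:
- telemetry.current_t(): time.
- telemetry.current_joints(): joint angles.
- telemetry.current_dq(): joint speeds.
- telemetry.current_joint_efforts(): joint torques, N m.
- telemetry.current_ee_pos(): TCP position.
- telemetry.current_tool_rot(): TCP orientation.
- telemetry.current_wrist_force(): force on the tool from outside, world axes, zero at the start.
- telemetry.current_torque(): the same for the moment, N m.
- telemetry.current_opening(): finger opening in m.
- telemetry.current_finger_force(): force on a finger pad.
Only numpy, scipy, OpenCV 4.12 (cv2) and the standard library are available. Lean on these libraries where they do the work, as an engineer would, in place of code of your own. Each camera call takes 0.05 s, during which the arm holds its last target. There are 200 camera calls.

## Working session

There is one attempt and no reset: what is moved stays moved. The work goes in short steps, each a Python script; the robot and the scene stay as the last script left them, time stands still between calls to the robot, and variables do not carry over. Pictures are saved under pics/ and viewed, at most 10 in all, crops included, and the job is handed in when it is done.

```bash
mkdir -p pics; ls
python3 - <<'E'
from plant import r, vision, models, telemetry
import cv2,numpy as np
for c in("top","side"):
    im=vision.snapshot(c); cv2.imwrite(f"pics/{c}0.png",im[:,:,::-1])
    k=vision.get_calibration(c); print(c,{a:np.round(b,3).tolist() for a,b in k.items()})
    for n in("box","strip_mid","key","drawer","shot_glass","mug_black","jar_red"):
        print(n,[(np.round(d["at"],3).tolist(),round(d["score"],2)) for d in models.mark_of(n,c)[:2]])
print(telemetry.current_t(),telemetry.current_tool_rot(),telemetry.current_opening(),r.nose_length)
E
```

```text
pics
top {'fx': 443.754, 'fy': 443.754, 'cx': 282.177, 'cy': 197.183, 'position': [0.479, 0.034, 1.158], 'orientation': [0.026, -0.706, 0.707, -0.036]}
box [([0.578, 0.015, -0.0], 0.9), ([0.442, -0.332, -0.002], 0.73)]
strip_mid [([0.52, 0.024, 0.084], 0.62)]Traceback (most recent call last):
  File "<stdin>", line 7, in <module>
ValueError: it knows: box, jar_red, mug_black, shot_glass, strip_mid
```

Run:
```python
from plant import r, vision, models, telemetry
import cv2,numpy as np
for c in("top","side"):
    im=vision.snapshot(c); cv2.imwrite(f"pics/{c}0.png",im[:,:,::-1])
    k=vision.get_calibration(c); print(c,{a:np.round(b,3).tolist() for a,b in k.items()})
    for n in("box","strip_mid","shot_glass","mug_black","jar_red"):
        print(n,[(np.round(d["at"],3).tolist(),round(d["score"],2)) for d in models.mark_of(n,c)[:2]])
print(telemetry.current_t(),telemetry.current_tool_rot(),telemetry.current_opening(),r.nose_length)
```

```text
top {'fx': 443.754, 'fy': 443.754, 'cx': 282.177, 'cy': 197.183, 'position': [0.479, 0.034, 1.158], 'orientation': [0.026, -0.706, 0.707, -0.036]}
box [([0.579, 0.013, -0.0], 0.59), ([0.442, -0.329, -0.0], 0.26)]
strip_mid [([0.522, 0.021, 0.086], 0.89)]
shot_glass [([0.652, 0.056, 0.084], 0.66)]
mug_black [([0.445, -0.33, -0.004], 0.65)]
jar_red [([0.44, 0.395, 0.001], 0.7)]
side {'fx': 493.64, 'fy': 493.64, 'cx': 278.891, 'cy': 214.466, 'position': [0.417, 1.017, 0.954], 'orientation': [0.032, -0.071, 0.906, -0.417]}
box [([0.444, -0.331, 0.002], 0.61)]
strip_mid [([0.525, 0.019, 0.087], 0.61)]
shot_glass [([0.657, 0.06, 0.085], 0.62)]
mug_black [([0.442, -0.331, 0.002], 0.58)]
jar_red [([0.443, 0.393, 0.0], 0.64)]
0.75 [ 9.12822128e-05  9.76677520e-01  2.14711467e-01 -1.56316680e-05] 0.09382212469403939 0.025
```

View pics/top0.png

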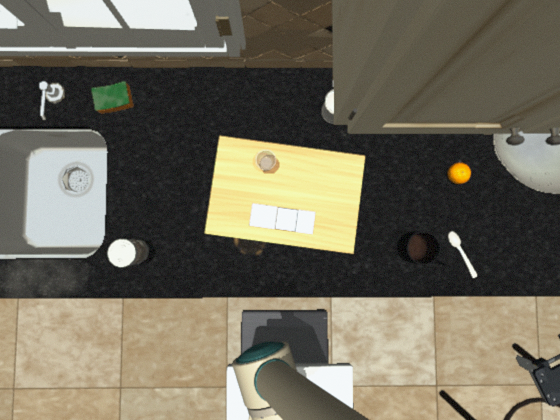

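View pics/side0.png

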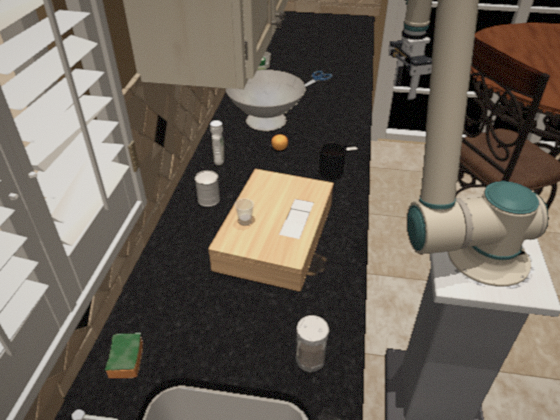

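The top view shows the box rotated by a few degrees, with the strip at about (250-315, 205-235) and fine lines near columns 277 and 297. The side view agrees. I'll zoom in and measure the strip.

```bash
cat > h.py <<'E'
from plant import *
import cv2,numpy as np
from scipy.spatial.transform import Rotation as R
def ray(c,uv,z):
    k=vision.get_calibration(c); q=np.array(k["orientation"])
    d=R.from_quat(q[[1,2,3,0]]).apply([(uv[0]-k["cx"])/k["fx"],(uv[1]-k["cy"])/k["fy"],1])
    p=np.array(k["position"]); return p+d*(z-p[2])/d[2]
def strip(c,im,roi):
    x,y,w,h=roi; hsv=cv2.cvtColor(im,cv2.COLOR_RGB2HSV); m=np.zeros(im.shape[:2],np.uint8)
    m[y:y+h,x:x+w]=((hsv[...,1]<50)&(hsv[...,2]>150))[y:y+h,x:x+w]*255
    m=cv2.morphologyEx(m,cv2.MORPH_CLOSE,np.ones((5,5)))
    cs,_=cv2.findContours(m,0,2); ct=max(cs,key=cv2.contourArea)
    return np.array([ray(c,p,.0835)[:2] for p in ct[:,0].astype(float)],np.float32)
E
python3 - <<'E'
from h import *
for c,roi in(("top",(240,195,85,48)),("side",(275,193,48,50))):
    im=cv2.imread(f"pics/{c}0.png")[:,:,::-1].copy()
    print(c,cv2.minAreaRect(strip(c,im,roi)))
    if c=="top": a=cv2.resize(im[190:260,235:330],None,fx=8,fy=8,interpolation=cv2.INTER_CUBIC); cv2.imwrite("pics/topc.png",a[:,:,::-1])
im=cv2.imread("pics/side0.png"); cv2.imwrite("pics/sidec.png",cv2.resize(im[190:280,260:350],None,fx=6,fy=6,interpolation=cv2.INTER_CUBIC))
# wood top
im=cv2.imread("pics/top0.png"); hsv=cv2.cvtColor(im,cv2.COLOR_BGR2HSV); m=np.zeros((420,560),np.uint8); m[130:260,195:375]=(hsv[130:260,195:375,2]>140)*255
ct=max(cv2.findContours(m,0,2)[0],key=cv2.contourArea)
print("box",cv2.minAreaRect(np.array([ray("top",p,.085)[:2] for p in ct[:,0].astype(float)],np.float32)))
E
```

```text
top ((0.5218461751937866, 0.018778078258037567), (0.15537086129188538, 0.055560771375894547), 82.10954284667969)
side ((0.5233023166656494, 0.019550375640392303), (0.15453501045703888, 0.05601831153035164), 81.90055847167969)
box ((0.5799015164375305, 0.010847479104995728), (0.3620462417602539, 0.2456320971250534), 82.18375396728516)
```

View pics/topc.png

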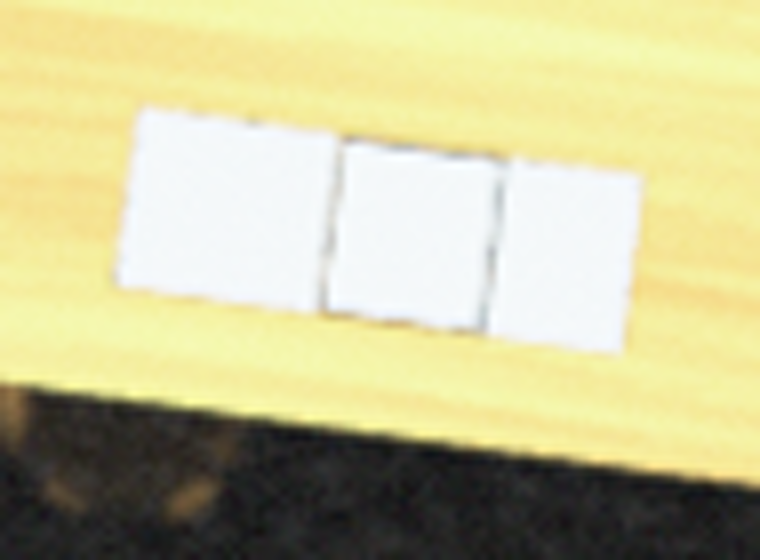

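View pics/sidec.png

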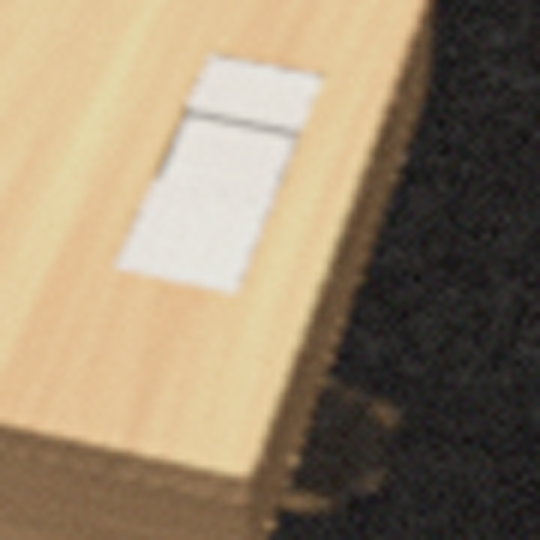

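Two views and the box outline agree: strip middle is about (0.522, 0.019) and yaw is about -8°. The crop shows an outlined plate centred at about pixel (286.3, 218.9). I'll close the fingers, hover over it and probe gently with a guard.

```bash
cat >> h.py <<'E'
YAW=np.radians(-8.0); Q=[0,np.cos(YAW/2),np.sin(YAW/2),0]
EY=np.array([-np.sin(YAW),np.cos(YAW)]); MID=np.array([.522,.0192])
E
python3 - <<'E'
from h import *
k=ray("top",(286.3,218.9),.082)[:2]; off=(k-MID)@EY; print("key",k,"off y",off,"off x",(k-MID)@[EY[1],-EY[0]])
for z in(0,.04,.085): print("thing",z,ray("top",(248,247),z)[:2],ray("side",(318,262),z)[:2])
P=MID+EY*off; np.save("P.npy",P)
gripper_to(0.0,5)
r.move_to([*P,.20],Q)
r.move_l([*P,.115],vel=.1)
r.hold(.3); print(telemetry.current_wrist_force(),telemetry.current_opening(),telemetry.current_ee_pos(),telemetry.current_t())
t=r.move_l([*P,.104],vel=.02,guard=1.5)
print(t,telemetry.current_ee_pos()[2]-.025,telemetry.current_wrist_force(),telemetry.current_t())
cv2.imwrite("pics/a.png",np.hstack([vision.snapshot("top")[170:290,200:400],vision.snapshot("side")[150:270,230:430]])[:,:,::-1].repeat(2,0).repeat(2,1))
E
```

```text
key [0.52043642 0.0082267 ] off y -0.011084113500528733 off x -2.1171842758446485e-05
thing 0 [0.45097349 0.10570946] [0.45405599 0.09399927]
thing 0.04 [0.45193638 0.1032428 ] [0.45248844 0.13271113]
thing 0.085 [0.45301964 0.1004678 ] [0.45072494 0.17626197]
[ 1.01975342 -0.62003826 -0.11911047] 0.00021268932789089018 [0.52070902 0.00822294 0.11543089] 5.6167
True 0.08096126678625451 [-0.15873381 -0.21133597  2.01023416] 6.075
```

View pics/a.png

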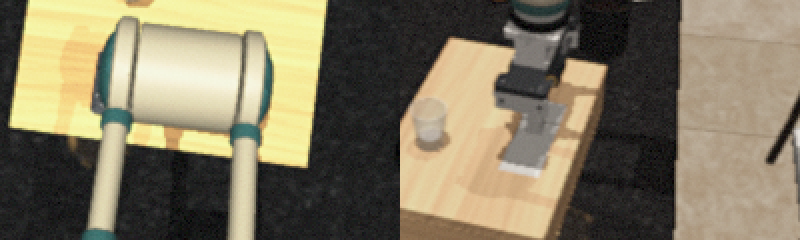

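The tips are inside the plate's outline and made contact at about 81 mm, below the strip's 83.5 mm. That fits the key, so I'll press it in.

Run:
```python
from h import *
P=np.load("P.npy")
for z in(.0790,.0775,.0760,.0752,.0745):
    t=r.move_l([*P,z+.025],vel=.01,guard=7)
    f=telemetry.current_wrist_force()
    print(t,telemetry.current_ee_pos()[2]-.025,f,telemetry.current_t())
    if t or f[2]>8: break
r.hold(.8)
print(telemetry.current_wrist_force())
cv2.imwrite("pics/b.png",np.hstack([vision.snapshot("top")[170:290,200:400],vision.snapshot("side")[150:300,230:430][30:]])[:,:,::-1].repeat(2,0).repeat(2,1))
```

```text
False 0.07906804798247549 [-0.38124253 -0.43418284  3.78312616] 6.5333
False 0.07749520722674075 [ 0.51421297 -0.08365988  3.28109267] 6.8333
False 0.07623610315877322 [-0.29101569  0.73058485  5.61437985] 7.1333
False 0.07616582800702207 [-1.56784056 -0.08083065 10.45212395] 7.3833
[-2.67983894 -0.14470045 10.08062621]
```

View pics/b.png

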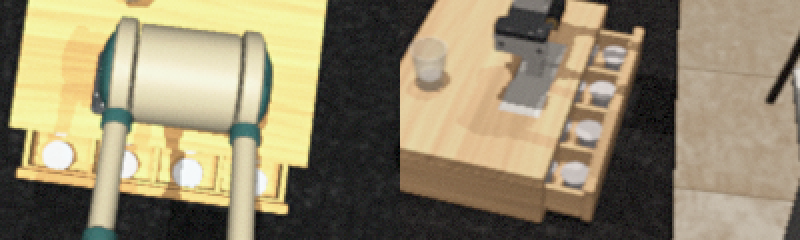

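The key gave all the way and stopped at 76.2 mm, and the drawer has sprung out. I'll lift straight up, move the arm clear and check before handing in.

Run:
```python
from h import *
P=np.load("P.npy")
r.move_l([*P,.115],vel=.03); r.move_l([*P,.25],vel=.12)
r.movej([-1.259, 0.276, 1.505, 0, 1.361, -0.121]); r.hold(.5)
print(telemetry.current_wrist_force(),telemetry.current_t())
a,b=vision.snapshot("top"),vision.snapshot("side")
for n in("shot_glass","mug_black","jar_red"): print(n,[np.round(d["at"],3) for d in models.mark_of(n,"top")[:1]],[np.round(d["at"],3) for d in models.mark_of(n,"side")[:1]])
cv2.imwrite("pics/c.png",np.hstack([a[120:320,80:480],b[110:310,150:550]])[:,:,::-1])
```

```text
[-0.10744216  0.01763658  0.41868313] 12.85
shot_glass [array([0.656, 0.056, 0.085])] [array([0.658, 0.061, 0.087])]
mug_black [array([ 0.446, -0.33 , -0.003])] [array([ 0.442, -0.332,  0.001])]
jar_red [array([0.44 , 0.398, 0.002])] [array([ 0.445,  0.394, -0.001])]
```

View pics/c.png

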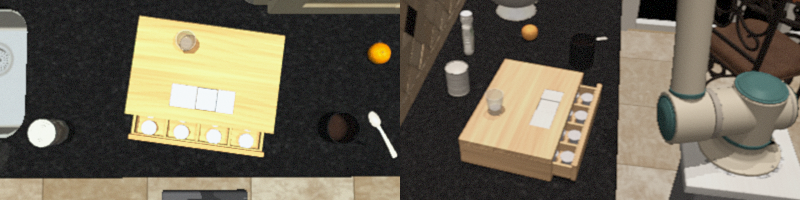

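Both views show the drawer fully out, the key back up as at the start, and the glass, mug and jar where they stood. The arm is clear.

```bash
python3 -c "
from plant import r
print(r.sign_off())"
```

```text
the job is handed in; nothing more can be done
None
```

I found the key by camera and confirmed it with a gentle press. Pressed fully in, it made the drawer spring out; it was then let back up, the arm moved clear with the glass, mug and jar undisturbed, and the job was handed in at about 13 s.

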